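# Slip test of a stone seal on the tilt board

### The arm

A 7-joint arm with a two-finger parallel gripper is mounted at the origin on the work surface. World frame = base frame: x ahead of the robot, y to its left, z up, the work surface at z = 0. Lengths are in m, angles in rad, forces in N, time in s.
With the tool pointing down it reaches from about 0.4 to 0.85 m from the base axis. Payload 4.5 kg.
Tool frame: the origin (TCP) lies between the finger pads; the fingertips stand r.finger_overhang ahead of it and the grasp point (between the pads) lies 8 mm behind it (r.finger_overhang is the distance from the TCP to the fingertips, in m); z points along the fingers, x is the direction in which the jaws open and shut, and the axes are right-handed (so a half turn about z gives the same grasp; the last joint's range is limited). The gripper opens to 88 mm and grips with 3 to 60 N. Pads are 18 mm wide; open, the fingers measure 123 mm over their backs; the gripper's body (75 mm by 187 mm) begins 45 mm behind the grasp point.
Start: joints at [1.359, 0.689, -0.195, 1.565, 0.157, 0.902, -0.215], TCP at [0.152, -0.606, 0.25] pointing down, gripper open.
Joint ranges: [-3.01, 3.01], [-0.46, 2.08], [-1.47, 1.51], [0.13, 2.56], [-1, 4.14], [0.04, 2.09], [-2.66, 2.66]. Speed limits (rad/s): [2.57, 2.57, 3.14, 3.14, 3.14, 3.14, 3.14].

### API

Orientations are given as a unit quaternion [x, y, z, w].
In Python, from plant import r gives the robot as it stands.
- The arm moves only by the tool move_arm, never from a script. Its argument "targets" is a list that holds one entry, the list of rows, each a list of 7 numbers: the turn, a rotation vector about the world's x, y, z in rad, then the shift along the world's x, y, z in m, then the opening, from 0 (shut) to 1 (fully open). A call has 1 to 5 rows; each row shifts and turns the pose as measured when the row begins; what a row does not reach is not made up. A row lasts 1/10 s, in which the tool goes at most 50 mm and 8.59 degrees, less where a joint would pass 70% of its speed; a pose out of reach is approached as far as the arm can. A call with a gripper value outside its range is refused whole. The fingers move at their own pace and stop on an object; "force" is the grip in N (left out, the last holds). Time passes only in rows, so rows that do not move let the fingers close. It gives the time, the measured TCP pose, the force and the opening at its end, in the units of the state.
- r.get_state(): the state, without advancing time (a new reading comes with each control period).
- r.snapshot(name): name is "side" or "top"; returns a dict with "frame" (400x640x3 uint8, red, green, blue), "K" (3x3 intrinsics, pixels), "T" (4x4, takes a point from camera to world coordinates). Camera axes: x right, y up, looking along -z (the intrinsics and any distortion apply to the point x, -y, -z); pixel columns grow to the right and rows downward; lengths in m; the calibration is good to about 2 mm. A picture is of the moment at which its call begins. There is no depth.
- r.finish_job(): hands the job in, once; it reports no verdict.
Trained networks look in a picture, given as the dict that the camera call returned (one of the last four; its "shot" number tells which), for a name from the list of things; names that differ only in an ending like _2 or _b are one class to them, and where a whole thing is asked for, a point or a joint stands for the part that bears it (a point fixed in the world has none). Each returns a list of dicts, best first, with "score" (0 to 1); they miss things now and then, are a little off and sometimes report something else, mostly with a low value. They report only what shows in the picture. A call takes as long as a camera call. They do not tell look-alikes from the thing itself.
- r.find_in(picture, query): "centre" ([row, column] in pixels, amid what is visible of it).
The state is a dict: "clock": time; "q": joint angles; "qd": joint speeds; "joint_torque": joint torques, N m; "tool_pos": TCP position; "eef_rot": TCP orientation; "contact_force": force on the tool from outside, world axes, zero at the start; "moment": the same for the moment, N m; "opening": opening from 0.0 (shut) to 1.0 (fully open).
Only numpy, scipy, OpenCV 4.12 (cv2) and the standard library are available. Lean on these libraries where they do the work, as an engineer would, in place of code of your own. Each camera call takes 0.05 s, during which the arm holds its last target. There are 200 camera calls.

### The job

Test how well the stone seal's polished base grips: take the seal off the cork mat, stand it gently, lengthwise along the slope, on the outlined mark of the lowered tilt board and let go. Then hold the slender bar lightly and slowly lift the board until the seal just begins to slide by itself; hold that angle while it creeps down and comes to rest with its front edge over the rubber, short of the steel end stop. Let go and leave the board standing at that angle, the seal untouched from the moment the board goes up and the other things on the table left alone.

Things in the scene. Friction and masses are not known exactly. Their poses are not given: they have to be found in the camera images.
- seal_mid (a point): Pale marble name seal, 50 mm tall: base 50 (its x) by 42 (its y) by 22 mm high; on its middle a bridge-shaped knob 36 mm long along x, 16 mm thick along y, 28 mm high, round-topped (take it by the knob, across its thickness). About 0.17 kg, give or take 40 %. Stands on the cork mat. This point is its centre, 25 mm above its underside; z up.
- mark (a point): Centre of the mark (dark inlaid outline 66 by 56 mm) on the top face of the tilt board. x points along the board down its slope, y across, z out of the top face, which is 46 mm above the table when down. The board is 140 mm wide, 12 mm thick, its upper edge at x = -85 mm, its hinge axis (along y) at x = 200, z = -6 mm. The seal starts to slide on its smooth wood at some angle between about 0.22 and 0.42 rad.
- edge (a point): Middle of the line where the board's smooth wood ends and dark rubber begins, flush with it, 80 mm down the slope from the mark; axes as the mark's. The rubber is 105 mm long, to the face of the steel end stop, a ridge 18 mm high. It grips the seal about a third better than the wood, so some 0.08 rad beyond the angle at which the seal starts to slide sends it over the rubber into the stop.
- bar_mid (a point): Middle of the lifting bar at the board's upper end, nearer the robot: round dark wood, 14 mm thick, along the board's y, between two steel arms 114 mm apart, 35 mm clear of the board's edge; 52 mm above the table with the board down, nothing under it. It moves with the board, 320 mm from the hinge axis along the board and 12 mm above it. Slender: 20 N a finger holds it, 45 N cracks it.
- board (a joint): Angle of the tilt board (rad): 0 lying level, growing as the bar end is lifted, at most 0.75. The hinge is stiff, with about 1.6 N m of friction, so the board stays where it is left; lifting takes about 8 N at the bar.
- mat: The cork mat, 120 by 100 mm and 8 mm thick, fixed to the table, on which the seal stands at the start. Origin at the centre of its underside.
- tin: Bystander: a round white ink jar with a steel cap, 72 mm across and 45 mm high, on the table. Origin at the centre of its underside.
- brush: Bystander: a small hand brush lying on the table beyond the mat or the jar.
- sealbox: Bystander: a closed grey and brown carton, 52 by 112 mm and 36 mm high, on the table. Origin at the centre of its underside.
Not all that is in view belongs to the job. Leave any green look-alike of the part that bears seal_mid alone.

How it is judged:
On the way, in this order (a step that is already met when the one before it is completed fails the run):
1. the seal stands released on the marked place of the lowered board (x of seal_mid in the frame of mark between -0.025 and 0.025 m and y of seal_mid in the frame of mark between -0.025 and 0.025 m and z of seal_mid in the frame of mark below 0.029 m and value of joint board below 0.12 rad and contact force between the fingers and seal below 0.1 N), for 0.2 s.
2. the board is lifted with the seal still resting on the smooth upper part (value of joint board above 0.17 rad and x of seal_mid in the frame of mark below 0.045 m and z of seal_mid in the frame of mark below 0.029 m), for 0.05 s.
3. the seal has slid until its front edge is over the rubber (x of seal_mid in the frame of mark above 0.058 m), for 0.1 s.
At the end, for the whole second after the job is handed in: The board is left standing still by itself at more than 0.2 rad, the seal at rest upright on its base on it, within 50 mm of the board's middle line, its front edge at least 3 mm over the rubber and at least 5 mm short of the end stop (x of seal_mid in the frame of mark between 0.058 and 0.155 m and y of seal_mid in the frame of mark between -0.05 and 0.05 m and z of seal_mid in the frame of mark below 0.029 m and angle between the z axis of seal_mid and the z axis of mark, either way round below 0.1 rad and value of joint board above 0.2 rad and velocity of joint board between -0.01 and 0.01 rad/s and linear speed of seal below 0.01 m/s); the robot touches nothing.
It fails at once if the seal is touched while the board is up (above 0.15 rad) (value of joint board above 0.15 rad and contact force between the fingers and seal above 0.3 N).
It fails at once if the seal runs into the end stop (x of seal_mid in the frame of mark above 0.158 m).
It fails at once if the bystanders are moved (distance of any of tin, brush, sealbox from where it was at the start of the episode above 0.02 m).
It fails at once if the slender bar is squeezed or pulled hard (over 90 N in all, both fingers added) (contact force between the fingers and board above 90 N).
It fails at once if the seal is knocked or pressed on to the board with over 50 N (contact force between seal and board above 50 N).
It also fails if it takes over 72 s, if anything falls off the work surface, if the arm or the gripper's body presses on something with over 40 N, if the wrist force passes 120 N, or if a joint passes its speed limit or range.

## Working session

There is one attempt and no reset: what is moved stays moved. The work goes in short steps, Python scripts to look and compute and a tool call to move; the robot and the scene stay as the last step left them, time stands still between calls to the robot, and variables do not carry over. Pictures are saved under pics/ and viewed, about 8 in all and at most 12, crops included, and the job is handed in when it is done.

Besides the shell and the picture viewer there is one more tool, called after "Call:" in YAML: its name, and indented under it one key for each argument. move_arm: Moves the arm, as the interface text tells. Its arguments: {"type":"object","properties":{"targets":{"type":"array","items":{"type":"array","items":{"type":"array","items":{"type":"number"}}}},"force":{"type":"number"}},"required":["targets"]}

```bash
ls; mkdir -p pics; cat > h.py <<'E'
import numpy as np, cv2
from plant import r
from scipy.spatial.transform import Rotation as R
def snap(n,save=None):
    p=r.snapshot(n)
    if save: cv2.imwrite('pics/'+save,cv2.cvtColor(p['frame'],cv2.COLOR_RGB2BGR))
    return p
def ray(p,rc):
    K,T=np.array(p['K']),np.array(p['T'])
    d=np.linalg.inv(K)@[rc[1],rc[0],1]; d=np.array([d[0],-d[1],-d[2]])
    return T[:3,3],T[:3,:3]@d
def at_z(p,rc,z):
    o,d=ray(p,rc); return o+d*(z-o[2])/d[2]
def proj(p,X):
    K,T=np.array(p['K']),np.array(p['T']); c=T[:3,:3].T@(np.array(X)-T[:3,3])
    u=K@[c[0],-c[1],-c[2]]; return u[1]/u[2],u[0]/u[2]
E
python3 - <<'E'
from h import *
s=r.get_state(); print(s, r.finger_overhang)
Z=dict(seal_mid=.033,mark=.046,edge=.046,bar_mid=.052,mat=.004,tin=.03,sealbox=.03,brush=.01)
for n in('top','side'):
    p=snap(n,n+'1.png'); print(n,[k for k in p],np.round(p['T'],3).tolist(),np.round(p['K'],1).tolist())
    for q in Z:
        for f in r.find_in(p,q)[:3]: print(q,round(f['score'],2),np.round(f['centre']),at_z(p,f['centre'],Z[q]).round(3))
E
```

```text
pics
{'clock': 0.0, 'q': array([ 1.35880164,  0.68997751, -0.19453919,  1.56634098,  0.15728956,
        0.90252516, -0.21509785]), 'qd': array([-0.00060115, -0.00048059,  0.00015569,  0.00051493, -0.00085727,
       -0.00100835,  0.00023278]), 'joint_torque': array([-6.08949740e-04, -5.27561796e+01, -1.26701608e+00, -1.53426057e+01,
       -5.26399794e-02,  6.45259162e-03,  1.90703645e-04]), 'tool_pos': array([ 0.15189536, -0.6056209 ,  0.24891552]), 'eef_rot': array([ 7.88486623e-01, -6.15051202e-01, -7.66800051e-04, -5.24989317e-04]), 'contact_force': array([-0.13256537, -0.30382069,  1.13480392]), 'moment': array([0.00316549, 0.02972713, 0.03115622]), 'opening': 1.0009344291215272} 0.011
top ['frame', 'K', 'T', 'shot'] [[0.07, 0.976, -0.206, 0.374], [-0.998, 0.069, -0.011, -0.018], [0.004, 0.206, 0.978, 1.105], [0.0, 0.0, 0.0, 1.0]] [[404.1, 0.0, 312.7], [0.0, 404.1, 200.0], [0.0, 0.0, 1.0]]
seal_mid 0.86 [246. 429.] [ 0.497 -0.323  0.033]
seal_mid 0.54 [299. 419.] [ 0.358 -0.297  0.033]
mark 0.81 [194. 320.] [ 0.615 -0.023  0.046]
edge 0.82 [195. 319.] [ 0.611 -0.022  0.046]
bar
[... 190 characters left out ...]
0. 165.] [0.632 0.41  0.01 ]
side ['frame', 'K', 'T', 'shot'] [[-0.998, 0.05, -0.028, 0.53], [-0.055, -0.684, 0.728, 0.929], [0.017, 0.728, 0.685, 0.957], [0.0, 0.0, 0.0, 1.0]] [[498.1, 0.0, 315.2], [0.0, 498.1, 204.6], [0.0, 0.0, 1.0]]
seal_mid 0.64 [125. 330.] [ 0.539 -0.437  0.033]
seal_mid 0.63 [147. 344.] [ 0.494 -0.32   0.033]
seal_mid 0.53 [158. 389.] [ 0.358 -0.272  0.033]
mark 0.94 [212. 297.] [ 0.613 -0.007  0.046]
edge 0.74 [211. 296.] [ 0.616 -0.009  0.046]
bar_mid 0.84 [211. 300.] [ 0.607 -0.005  0.052]
mat 0.71 [212. 297.] [ 0.619 -0.049  0.004]
mat 0.58 [161. 340.] [ 0.503 -0.287  0.004]
sealbox 0.77 [137. 291.] [ 0.663 -0.363  0.03 ]
brush 0.63 [362. 274.] [0.627 0.405 0.01 ]
```

View pics/top1.png

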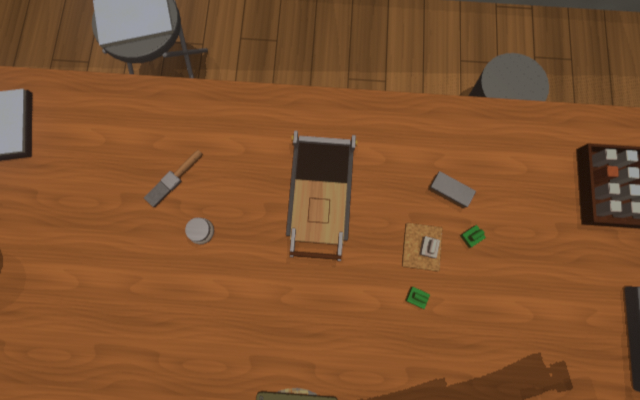

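View pics/side1.png

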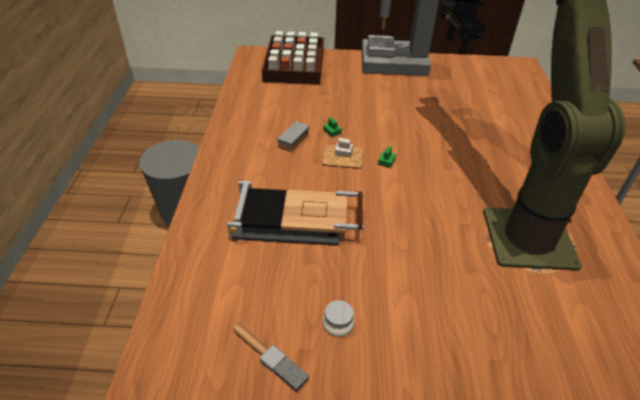

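The top view shows the board (mark near row 210, col 319; bar near row 255, col 317), the pale seal on the cork mat at (246, 430), and green look-alikes at (236, 473) and (297, 418). I'll enlarge both areas to get precise corners.

```bash
python3 - <<'E'
import cv2,numpy as np
t=cv2.imread('pics/top1.png');s=cv2.imread('pics/side1.png')
z=lambda a,f:cv2.resize(a,None,fx=f,fy=f,interpolation=cv2.INTER_CUBIC)
a=z(t[125:265,280:365],4)       # 560x340
b=z(t[215:275,400:445],8)       # 480x360
o=np.zeros((560,720,3),np.uint8);o[:560,:340]=a;o[:480,350:710]=b
cv2.imwrite('pics/c1.png',o)
E
```

```text
(no output)
```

View pics/c1.png

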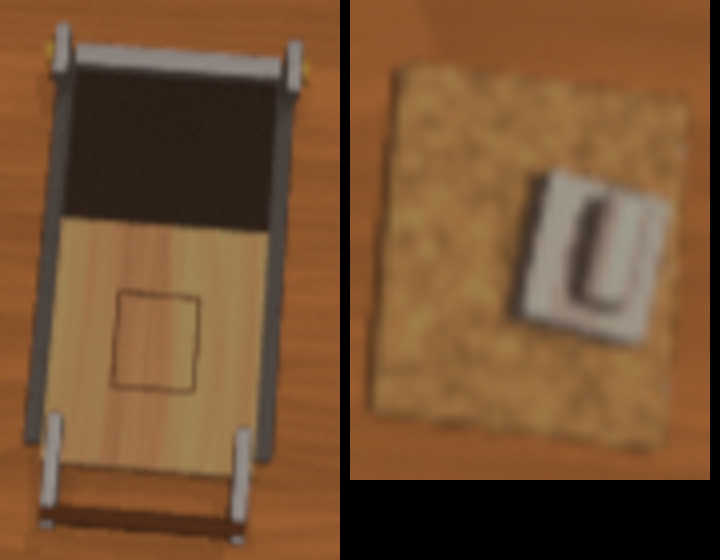

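The crop shows the mark outline at crop corners (118,290), (200,298), (194,392), (112,386), and the seal base at (550,172), (670,200), (645,340), (525,318). The seal's knob runs roughly along the image's vertical.

```bash
python3 - <<'E'
from h import *
p=snap('top')
A=lambda x,y:(125+y/4-.4,280+x/4-.4)
B=lambda x,y:(215+y/8-.45,400+(x-350)/8-.45)
def quad(c,f,z):
    P=[at_z(p,f(*a),z)[:2] for a in c]; P=np.array(P); print(P.round(4).tolist())
    u=(P[0]+P[1]-P[2]-P[3])/2; v=(P[1]+P[2]-P[0]-P[3])/2
    print('centre',P.mean(0).round(4),'len',np.linalg.norm(u),'yaw',np.arctan2(u[1],u[0]),'wid',np.linalg.norm(v),'yaw',np.arctan2(v[1],v[0])+np.pi/2)
quad([(118,290),(200,298),(194,392),(112,386)],A,.046)
quad([(62,217),(268,231),(250,473),(42,460)],A,.046)
quad([(550,172),(670,200),(645,340),(525,318)],B,.030)
quad([(395,65),(688,97),(660,450),(374,410)],B,.008)
print(at_z(p,A(44,518),.052),at_z(p,A(242,530),.052))
print(at_z(p,A(165,224),.046))
s=r.get_state();print(R.from_quat(s['eef_rot']).as_matrix().round(3).tolist())
E
```

```text
[[0.6046, 0.0042], [0.603, -0.051], [0.5392, -0.0509], [0.5394, 0.0035]]
centre [ 0.5715 -0.0236] len 0.06449367965035696 yaw 0.005125526253316729 wid 0.05482868549112057 yaw -0.01597404491613208
[[0.6523, 0.0457], [0.6525, -0.094], [0.4883, -0.0909], [0.4872, 0.0457]]
centre [ 0.5701 -0.0234] len 0.16468105601507474 yaw -0.009729092095284383 wid 0.13815422088928767 yaw 0.004474168618372909
[[0.5237, -0.3108], [0.5171, -0.3509], [0.4701, -0.3429], [0.4745, -0.3032]]
centre [ 0.4964 -0.3269] len 0.04869019574151573 yaw -0.16116157562103453 wid 0.040262411833309676 yaw -0.13703274541183608
[[0.5598, -0.2632], [0.5559, -0.3636], [0.4358, -0.3548], [0.4423, -0.2588]]
centre [ 0.4984 -0.3101] len 0.11899480910317653 yaw -0.055539101916965074 wid 0.09832581925783987 yaw -0.05342761040597899
[0.44916214 0.04101758 0.052     ] [ 0.45047834 -0.08733776  0.052     ]
[ 0.65241409 -0.02422484  0.046     ]
[[0.243, -0.97, 0.0], [-0.97, -0.243, -0.0], [0.0, -0.0, -1.0]]
```

Call:
move_arm:
  targets:
    - [[0,0,-0.04,0.035,0.028,-0.005,0.7],[0,0,-0.04,0.035,0.028,-0.005,0.7],[0,0,-0.04,0.035,0.028,-0.005,0.7],[0,0,-0.04,0.035,0.028,-0.005,0.7],[0,0,-0.04,0.035,0.028,-0.005,0.7]]
  force: 15

```text
clock: 1.45
tool_pos: [0.3231, -0.4685, 0.2248]
eef_rot: [0.714, -0.7, 0.001, 0.004]
contact_force: [0.7, -0.1, 0.2]
opening: 0.701
```

Call:
move_arm:
  targets:
    - [[0,0,-0.04,0.035,0.028,-0.01,0.7],[0,0,-0.04,0.035,0.028,-0.01,0.7],[0,0,-0.04,0.035,0.028,-0.01,0.7],[0,0,-0.04,0.035,0.028,-0.01,0.7],[0,0,-0.04,0.035,0.028,-0.01,0.7]]

```text
clock: 1.95
tool_pos: [0.5057, -0.323, 0.1747]
eef_rot: [-0.637, 0.771, -0.003, -0.004]
contact_force: [1.0, -1.0, -0.4]
opening: 0.701
```

Call:
move_arm:
  targets:
    - [[0,0,0.02,-0.005,-0.002,-0.02,0.7],[0,0,0.02,-0.004,-0.002,-0.03,0.7],[0,0,0,0,0,-0.02,0.7],[0,0,0,0,0,0,0.7]]

```text
clock: 2.35
tool_pos: [0.5075, -0.3158, 0.1018]
eef_rot: [-0.66, 0.751, -0.004, 0.001]
contact_force: [-0.5, -0.5, -1.1]
opening: 0.7
```

```bash
python3 - <<'E'
from h import *
p=snap('top','t2.png');q=snap('side','s2.png')
s=r.get_state();print(s['tool_pos'],R.from_quat(s['eef_rot']).as_matrix().round(3).tolist())
z=lambda a,f:cv2.resize(a,None,fx=f,fy=f,interpolation=cv2.INTER_CUBIC)
t=cv2.imread('pics/t2.png')[205:285,390:490];u=cv2.imread('pics/s2.png')[100:180,300:400]
for f in r.find_in(q,'seal_mid'): print(f, at_z(q,f['centre'],.033))
cv2.imwrite('pics/c2.png',np.vstack([z(t,3.7),z(u,3.7)]))
E
```

```text
[ 0.50872552 -0.31702151  0.10416293] [[-0.13, -0.991, 0.01], [-0.991, 0.13, -0.007], [0.006, -0.011, -1.0]]
{'centre': [146.7, 343.5], 'score': 0.68} [ 0.49538609 -0.3202176   0.033     ]
{'centre': [130.9, 330.5], 'score': 0.6} [ 0.53831604 -0.40166256  0.033     ]
{'centre': [158.4, 387.3], 'score': 0.52} [ 0.36259516 -0.27175467  0.033     ]
{'centre': [318.8, 339.6], 'score': 0.25} [0.49529428 0.30597165 0.033     ]
```

View pics/c2.png

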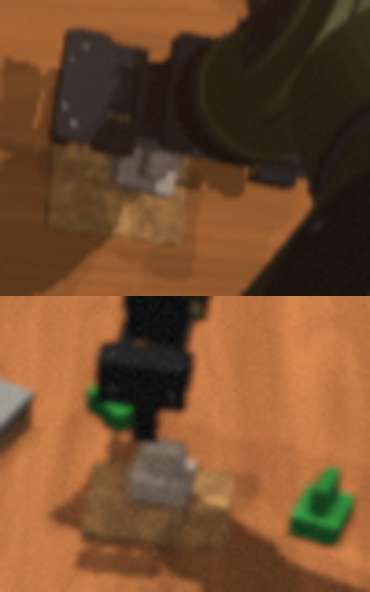

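The gripper is above the seal, about 12 mm off in x and 10 mm in y. The fingers are still above the knob (side view near row 145, col 343). I'll correct this before descending.

Call:
move_arm:
  targets:
    - [[0.007,0.01,-0.02,-0.012,-0.009,0,0.7],[0,0,0,0,0,0,0.7],[0,0,0,0,0,0,0.7]]

```text
clock: 2.8
tool_pos: [0.4971, -0.3296, 0.1083]
eef_rot: [-0.65, 0.76, -0.004, 0.001]
contact_force: [0.0, -0.1, 0.9]
opening: 0.696
```

Call:
move_arm:
  targets:
    - [[0,0,0,0,0.001,-0.025,0.7],[0,0,0,0,0.001,-0.02,0.7],[0,0,0,0,0,-0.01,0.7],[0,0,0,0,0,0,0.7],[0,0,0,0,0,0,0.7]]

```text
clock: 3.3
tool_pos: [0.4986, -0.3304, 0.0553]
eef_rot: [-0.649, 0.761, -0.007, 0.002]
contact_force: [-0.7, 0.4, 0.3]
opening: 0.694
```

Call:
move_arm:
  targets:
    - [[0.008,0.012,0,-0.001,0.002,-0.006,0.7],[0,0,0,0,0,-0.004,0.7],[0,0,0,0,0,0,0.7]]

```text
clock: 3.6
tool_pos: [0.4987, -0.329, 0.0465]
eef_rot: [-0.649, 0.761, -0.001, -0.0]
contact_force: [-0.3, 0.8, -0.6]
opening: 0.702
```

Call:
move_arm:
  targets:
    - [[0,0,0,-0.001,0,-0.001,0.0],[0,0,0,0,0,0,0.0],[0,0,0,0,0,0,0.0],[0,0,0,0,0,0,0.0],[0,0,0,0,0,0,0.0]]
  force: 15

```text
clock: 4.1
tool_pos: [0.4979, -0.3292, 0.0461]
eef_rot: [-0.649, 0.761, -0.002, 0.0]
contact_force: [1.4, -0.7, -0.6]
opening: 0.267
```

Call:
move_arm:
  targets:
    - [[0,0,0,0,0,0,0.0],[0,0,0,0,0,0,0.0]]

```text
clock: 4.3
tool_pos: [0.4979, -0.329, 0.0461]
eef_rot: [-0.649, 0.761, -0.002, 0.0]
contact_force: [0.2, 0.2, -1.3]
opening: 0.182
```

Call:
move_arm:
  targets:
    - [[0,0,0,0,0,0.005,0.0],[0,0,0,0,0,0.015,0.0],[0,0,0,0,0,0.03,0.0],[0,0,0,0,0,0.03,0.0],[0,0,0,0,0,0.02,0.0]]

```text
clock: 4.8
tool_pos: [0.4953, -0.3275, 0.1491]
eef_rot: [-0.649, 0.761, 0.002, -0.001]
contact_force: [0.7, 0.2, -0.5]
opening: 0.177
```

Call:
move_arm:
  targets:
    - [[0,0,0.03,0.01,0.035,0,0.0],[0,0,0.03,0.01,0.035,0,0.0],[0,0,0.03,0.01,0.035,0,0.0],[0,0,0.03,0.01,0.035,0,0.0],[0,0,0.03,0.01,0.035,0,0.0]]

```text
clock: 5.3
tool_pos: [0.5462, -0.1579, 0.1601]
eef_rot: [-0.701, 0.713, -0.007, -0.0]
contact_force: [0.1, 0.5, -1.6]
opening: 0.179
```

Call:
move_arm:
  targets:
    - [[0,0,0,0.004,0.035,0,0.0],[0,0,0,0.004,0.035,0,0.0],[0,0,0,0.004,0.02,0,0.0],[0,0,0,0,0,0,0.0],[0,0,0,0,0,0,0.0]]

```text
clock: 5.8
tool_pos: [0.5607, -0.057, 0.1657]
eef_rot: [-0.705, 0.709, -0.008, 0.004]
contact_force: [0.4, 0.4, -0.8]
opening: 0.182
```

Call:
move_arm:
  targets:
    - [[0.006,0.017,0.006,0.006,0.017,-0.02,0.0],[0,0,0,0.006,0.016,-0.02,0.0],[0,0,0,0,0,-0.01,0.0],[0,0,0,0,0,0,0.0],[0,0,0,0,0,0,0.0]]

```text
clock: 6.3
tool_pos: [0.5726, -0.0347, 0.1173]
eef_rot: [-0.702, 0.712, -0.003, -0.002]
contact_force: [-0.7, 0.8, -0.9]
opening: 0.178
```

```bash
python3 - <<'E'
from h import *
q=snap('side','s3.png')
s=r.get_state();print(s['tool_pos'],R.from_quat(s['eef_rot']).as_matrix().round(3).tolist())
z=lambda a,f:cv2.resize(a,None,fx=f,fy=f,interpolation=cv2.INTER_CUBIC)
cv2.imwrite('pics/c3.png',z(cv2.imread('pics/s3.png')[120:250,220:380],4))
for f in r.find_in(q,'seal_mid'): print(f, at_z(q,f['centre'],.09))
E
```

```text
[ 0.57249767 -0.03522252  0.1173925 ] [[-0.014, -1.0, 0.002], [-1.0, 0.014, -0.008], [0.008, -0.002, -1.0]]
{'centre': [195.8, 316.3], 'score': 0.71} [ 0.56500145 -0.02562894  0.09      ]
{'centre': [155.4, 389.4], 'score': 0.62} [ 0.36624407 -0.21212125  0.09      ]
```

View pics/c3.png

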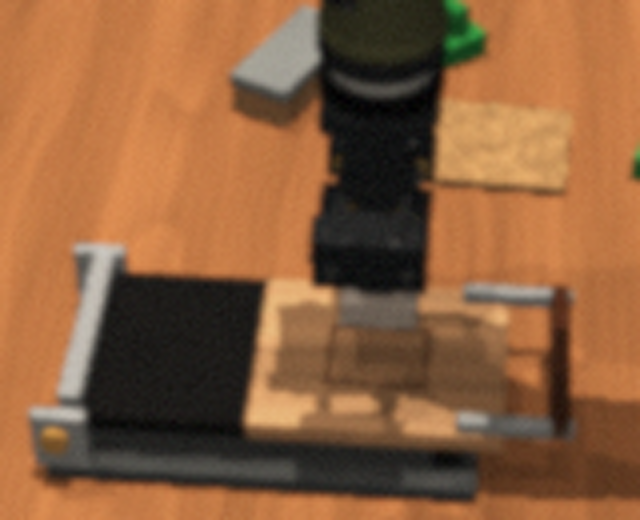

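The seal is held and hangs over the marked area, and the mat is empty. Lowering gently.

Call:
move_arm:
  targets:
    - [[0.008,0.002,0.014,0,0.011,-0.01,0.0],[0,0,0,0,0,-0.012,0.0],[0,0,0,0,0,-0.003,0.0],[0,0,0,0,0,0,0.0],[0,0,0,0,0,0,0.0]]

```text
clock: 6.9
tool_pos: [0.5729, -0.024, 0.0915]
eef_rot: [0.707, -0.707, 0.0, -0.001]
contact_force: [0.5, 0.3, -1.2]
opening: 0.182
```

Call:
move_arm:
  targets:
    - [[0,0,0,0,0,-0.004,0.0],[0,0,0,0,0,-0.002,0.0],[0,0,0,0,0,0,0.0],[0,0,0,0,0,0,0.0]]

```text
clock: 7.3
tool_pos: [0.5732, -0.0243, 0.0853]
eef_rot: [-0.707, 0.707, -0.001, 0.001]
contact_force: [0.3, -0.4, -2.0]
opening: 0.181
```

Call:
move_arm:
  targets:
    - [[0,0,0,0,0,-0.001,0.0],[0,0,0,0,0,-0.001,0.0],[0,0,0,0,0,0,0.0]]

```text
clock: 7.6
tool_pos: [0.5735, -0.0243, 0.0842]
eef_rot: [-0.707, 0.707, -0.001, 0.001]
contact_force: [0.1, -0.1, -1.5]
opening: 0.18
```

Call:
move_arm:
  targets:
    - [[0,0,0,0,0,-0.001,0.0],[0,0,0,0,0,-0.001,0.0],[0,0,0,0,0,0,0.0]]

```text
clock: 7.9
tool_pos: [0.5738, -0.0242, 0.0843]
eef_rot: [-0.707, 0.707, -0.001, 0.002]
contact_force: [0.2, -1.5, -1.8]
opening: 0.181
```

Height stopped at 0.0842, so it is in contact. Releasing.

Call:
move_arm:
  targets:
    - [[0,0,0,0,0,0,0.24],[0,0,0,0,0,0,0.3],[0,0,0,0,0,0,0.5],[0,0,0,0,0,0,0.5],[0,0,0,0,0,0,0.5]]

```text
clock: 8.4
tool_pos: [0.5743, -0.0243, 0.0839]
eef_rot: [-0.707, 0.707, -0.002, 0.002]
contact_force: [0.1, -0.9, -0.7]
opening: 0.498
```

Call:
move_arm:
  targets:
    - [[0,0,0,0,0,0.005,0.5],[0,0,0,0,0,0.02,0.5],[0,0,0,0,0,0.03,0.5],[0,0,0,0,0,0.03,0.5],[0,0,0,-0.02,0,0.01,0.5]]

```text
clock: 8.9
tool_pos: [0.5547, -0.0241, 0.1811]
eef_rot: [0.707, -0.707, 0.001, -0.002]
contact_force: [0.5, -0.0, -0.7]
opening: 0.502
```

```bash
python3 - <<'E'
from h import *
q=snap('side','s4.png'); s=r.get_state();print(s['q'].round(2))
z=lambda a,f:cv2.resize(a,None,fx=f,fy=f,interpolation=cv2.INTER_CUBIC)
cv2.imwrite('pics/c4.png',z(cv2.imread('pics/s4.png')[150:260,220:380],5))
for f in r.find_in(q,'seal_mid')[:3]: print(f, at_z(q,f['centre'],.071))
E
```

```text
[-0.05  0.69  0.03  1.87 -0.03  0.59 -1.58]
{'centre': [204.0, 314.8], 'score': 0.79} [ 0.56795657 -0.0145916   0.071     ]
{'centre': [159.6, 390.6], 'score': 0.51} [ 0.3602403  -0.21749832  0.071     ]
```

View pics/c4.png

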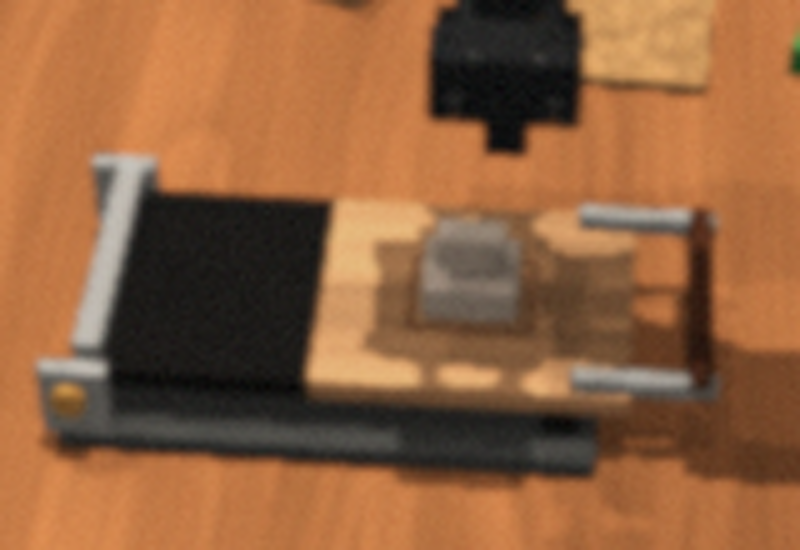

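The seal stands inside the outline (crop ~(470,270)), released. The bar is at crop (703,300), free. I'll turn the tool by -90° and move it above the bar.

Call:
move_arm:
  targets:
    - [[0,0,-0.145,-0.01,0,0,0.5],[0,0,-0.145,-0.01,0,0,0.5],[0,0,-0.145,-0.01,0,0,0.5],[0,0,-0.145,-0.01,0,0,0.5],[0,0,-0.145,-0.01,0,0,0.5]]

```text
clock: 9.5
tool_pos: [0.5009, -0.0243, 0.1782]
eef_rot: [-0.399, 0.917, 0.001, 0.0]
contact_force: [0.1, 0.5, 0.1]
opening: 0.5
```

Call:
move_arm:
  targets:
    - [[0,0,-0.145,-0.01,0,0,0.3],[0,0,-0.145,-0.01,0,0,0.3],[0,0,-0.145,-0.01,0,0,0.3],[0,0,-0.145,-0.01,0,0,0.3],[0,0,-0.12,-0.01,0,0,0.3]]

```text
clock: 10.0
tool_pos: [0.4508, -0.0239, 0.1754]
eef_rot: [-0.048, 0.999, 0.0, -0.001]
contact_force: [-0.7, -0.2, -0.2]
opening: 0.3
```

Call:
move_arm:
  targets:
    - [[0,0,0,0,0,0,0.3],[0,0,0,0,0,0,0.3]]

```text
clock: 10.2
tool_pos: [0.4504, -0.0237, 0.1745]
eef_rot: [-0.05, 0.999, 0.0, -0.002]
contact_force: [-0.5, 0.2, -0.2]
opening: 0.304
```

```bash
python3 - <<'E'
from h import *
q=snap('side'); s=r.get_state();print(s['tool_pos'],R.from_quat(s['eef_rot']).as_matrix().round(3).tolist())
print(at_z(q,(210,360.4),.052), at_z(q,(150+215/5,220+702/5),.052), at_z(q,(150+382/5,220+706/5),.052), proj(q,(.4517,-.0235,.052)))
E
```

```text
[ 0.45035349 -0.02367088  0.17444107] [[-0.995, -0.099, -0.004], [-0.099, 0.995, 0.0], [0.004, 0.001, -1.0]]
[ 0.44792695 -0.02063456  0.052     ] [ 0.44719185 -0.0877017   0.052     ] [0.44655577 0.03950446 0.052     ] (np.float64(209.1745775969761), np.float64(358.95354881608637))
```

Call:
move_arm:
  targets:
    - [[0,0,-0.1,-0.001,0,-0.03,0.3],[0,0,0,0,0,-0.035,0.3],[0,0,0,0,0,-0.015,0.3],[0,0,0,0,0,0,0.3],[0,0,0,0,0,0,0.3]]

```text
clock: 10.75
tool_pos: [0.4555, -0.0234, 0.0919]
eef_rot: [-0.003, 1.0, 0.001, 0.003]
contact_force: [0.4, 0.7, 0.8]
opening: 0.299
```

```bash
python3 - <<'E'
from h import *
q=snap('side','s5.png'); s=r.get_state();print(s['tool_pos'],R.from_quat(s['eef_rot']).as_matrix().round(3).tolist())
z=lambda a,f:cv2.resize(a,None,fx=f,fy=f,interpolation=cv2.INTER_CUBIC)
cv2.imwrite('pics/c5.png',z(cv2.imread('pics/s5.png')[150:260,280:420],5))
t=s['tool_pos']; print('tip px',proj(q,t-[0,0,.011]),'bar there',proj(q,[t[0],t[1],.052]))
E
```

```text
[ 0.45566562 -0.0234529   0.09216563] [[-1.0, -0.005, 0.006], [-0.005, 1.0, 0.002], [-0.006, 0.002, -1.0]]
tip px (np.float64(200.9900009670737), np.float64(358.29592166293753)) bar there (np.float64(209.11061339223178), np.float64(357.4461936169807))
```

View pics/c5.png

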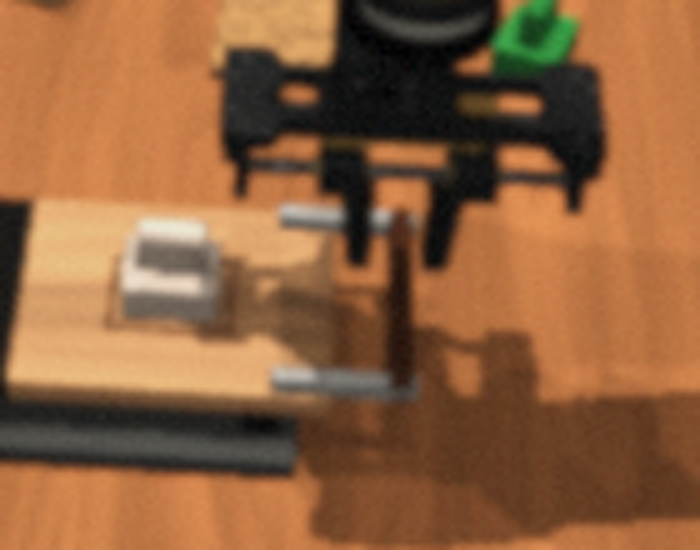

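The fingers straddle the bar line (tips at crop (357,262) and (435,262), bar at ~400), about 4 mm too far forward. Correcting and descending.

Call:
move_arm:
  targets:
    - [[-0.002,0.006,0.005,-0.005,0,-0.01,0.3],[0,0,0,0,0,-0.01,0.3],[0,0,0,0,0,0,0.3],[0,0,0,0,0,0,0.3]]

```text
clock: 11.2
tool_pos: [0.4537, -0.0236, 0.0742]
eef_rot: [-0.006, 1.0, -0.001, 0.003]
contact_force: [0.3, 0.0, 0.8]
opening: 0.297
```

Call:
move_arm:
  targets:
    - [[0,0.006,0,-0.003,0,0,0.3],[0,0,0,0,0,-0.01,0.3],[0,0,0,0,0,-0.01,0.3],[0,0,0,0,0,0,0.3]]

```text
clock: 11.6
tool_pos: [0.4518, -0.0236, 0.0541]
eef_rot: [-0.007, 1.0, -0.001, 0.002]
contact_force: [0.6, 0.3, -0.7]
opening: 0.301
```

Call:
move_arm:
  targets:
    - [[0,0.003,0,0,0,-0.005,0.3],[0,0,0,0,0,-0.004,0.3],[0,0,0,0,0,0,0.3]]

```text
clock: 11.9
tool_pos: [0.4518, -0.0237, 0.0443]
eef_rot: [-0.007, 1.0, -0.001, 0.0]
contact_force: [0.5, -0.8, 0.1]
opening: 0.299
```

Call:
move_arm:
  targets:
    - [[0,0,0,0,0,0,0.0],[0,0,0,0,0,0,0.0],[0,0,0,0,0,0,0.0],[0,0,0,0,0,0,0.0],[0,0,0,0,0,0,0.0]]
  force: 12

```text
clock: 12.4
tool_pos: [0.4506, -0.0237, 0.0444]
eef_rot: [-0.006, 1.0, -0.001, -0.001]
contact_force: [-0.4, 0.0, -2.3]
opening: 0.152
```

Call:
move_arm:
  targets:
    - [[0,0,0,0,0,0.002,0.0],[0,0,0,0,0,0.003,0.0],[0,0,0,0,0,0.003,0.0],[0,0,0,0,0,0.003,0.0],[0,0,0,0.001,0,0.003,0.0]]

```text
clock: 12.9
tool_pos: [0.4514, -0.0237, 0.0581]
eef_rot: [-0.006, 1.0, -0.001, -0.002]
contact_force: [-2.5, -0.8, -7.6]
opening: 0.15
```

Call:
move_arm:
  targets:
    - [[0,0,0,0,0,0.003,0.0],[0,0,0,0,0,0.003,0.0],[0,0,0,0.001,0,0.003,0.0],[0,0,0,0,0,0.003,0.0],[0,0,0,0.001,0,0.003,0.0]]

```text
clock: 13.4
tool_pos: [0.4531, -0.0237, 0.0746]
eef_rot: [-0.006, 1.0, -0.001, -0.002]
contact_force: [-1.9, -1.3, -8.1]
opening: 0.145
```

Call:
move_arm:
  targets:
    - [[0,0,0,0,0,0.003,0.0],[0,0,0,0.001,0,0.003,0.0],[0,0,0,0,0,0.003,0.0],[0,0,0,0.001,0,0.003,0.0],[0,0,0,0,0,0.003,0.0]]

```text
clock: 13.9
tool_pos: [0.4556, -0.0238, 0.091]
eef_rot: [-0.006, 1.0, -0.001, -0.002]
contact_force: [2.6, -0.4, -9.3]
opening: 0.151
```

Call:
move_arm:
  targets:
    - [[0,0,0,0.001,0,0.003,0.0],[0,0,0,0,0,0.003,0.0],[0,0,0,0.001,0,0.003,0.0],[0,0,0,0,0,0.002,0.0],[0,0,0,0.001,0,0.001,0.0]]

```text
clock: 14.4
tool_pos: [0.4585, -0.0237, 0.1043]
eef_rot: [-0.006, 1.0, -0.001, -0.002]
contact_force: [-2.8, -1.5, -8.0]
opening: 0.149
```

```bash
cat > chk.py <<'E'
from h import *
import sys
q=snap('side','k%s.png'%sys.argv[1]); s=r.get_state()
th=np.arcsin((s['tool_pos'][2]-.0444)/.3202); print('clock',round(s['clock'],2),'tcp',s['tool_pos'].round(4),'theta',th.round(4),'open',s['opening'].round(3),'F',s['contact_force'].round(1))
# mark-frame x of the seal from the detected column/row (seal point 25 mm above face)
def W(x,y,z):  # mark frame -> world
    d=np.array([x-.2,z+.006]); c,n=np.cos(th),np.sin(th)
    return [.7712+d[0]*c+d[1]*n, -.0236+y, .04-d[0]*n+d[1]*c]
for f in r.find_in(q,'seal_mid')[:3]:
    rc=np.array(f['centre'])
    xs=np.linspace(-.05,.18,231); e=[np.linalg.norm(np.array(proj(q,W(x,0,.025)))-rc) for x in xs]
    if min(e)<15: print('seal',rc,round(f['score'],2),'x~',xs[np.argmin(e)].round(3),'res',min(e).round(1))
# pale seal pixels around the board: mean column (low-saturation bright)
im=cv2.cvtColor(q['frame'],cv2.COLOR_RGB2HSV)
E
python3 chk.py 1
```

```text
Traceback (most recent call last):
  File "chk.py", line 4, in <module>
    th=np.arcsin((s['tool_pos'][2]-.0444)/.3202); print('clock',round(s['clock'],2),'tcp',s['tool_pos'].round(4),'theta',th.round(4),'open',s['opening'].round(3),'F',s['contact_force'].round(1))
                                                                                                                                            ^^^^^^^^^^^^^^^^^^
AttributeError: 'float' object has no attribute 'round'
```

```bash
sed -i "s/,'open',s\['opening'\].round(3)/,'open',round(s['opening'],3)/; /^im=/d; /^# pale/d" chk.py; python3 chk.py 1
```

```text
clock 14.5 tcp [ 0.4585 -0.0238  0.1043] theta 0.1883 open 0.146 F [-2.  -0.8 -3.6]
seal [193.6 309.5] 0.75 x~ 0.003 res 2.7
```

Call:
move_arm:
  targets:
    - [[0,0,0,0,0,0.0015,0.0],[0,0,0,0,0,0.0015,0.0],[0,0,0,0.001,0,0.0015,0.0],[0,0,0,0,0,0.0015,0.0],[0,0,0,0.001,0,0.0015,0.0]]

```text
clock: 15.05
tool_pos: [0.4602, -0.0237, 0.1118]
eef_rot: [-0.006, 1.0, -0.001, -0.002]
contact_force: [-1.6, -2.0, -8.2]
opening: 0.149
```

```bash
python3 chk.py 2
```

```text
clock 15.1 tcp [ 0.4603 -0.0238  0.112 ] theta 0.2126 open 0.148 F [-1.6 -0.5 -5.7]
seal [192.  308.6] 0.67 x~ 0.004 res 2.4
```

Call:
move_arm:
  targets:
    - [[0,0,0,0,0,0.001,0.0],[0,0,0,0,0,0.001,0.0],[0,0,0,0.001,0,0.001,0.0],[0,0,0,0,0,0.001,0.0],[0,0,0,0,0,0.001,0.0]]

```text
clock: 15.65
tool_pos: [0.4616, -0.0238, 0.1172]
eef_rot: [-0.006, 1.0, -0.001, -0.002]
contact_force: [-0.2, -1.3, -8.5]
opening: 0.147
```

```bash
python3 chk.py 3
```

```text
clock 15.7 tcp [ 0.4617 -0.0238  0.1173] theta 0.2297 open 0.146 F [-1.  -0.2 -7.5]
seal [191.3 309.8] 0.59 x~ -0.001 res 2.8
```

Call:
move_arm:
  targets:
    - [[0,0,0,0,0,0.001,0.0],[0,0,0,0,0,0.001,0.0],[0,0,0,0.001,0,0.001,0.0],[0,0,0,0,0,0.001,0.0],[0,0,0,0,0,0.001,0.0]]

```text
clock: 16.25
tool_pos: [0.4631, -0.0238, 0.1226]
eef_rot: [-0.006, 1.0, -0.001, -0.002]
contact_force: [1.6, -1.5, -8.3]
opening: 0.154
```

```bash
python3 chk.py 4
```

```text
clock 16.3 tcp [ 0.4632 -0.0238  0.1227] theta 0.2471 open 0.153 F [ 0.8 -0.1 -7.2]
seal [188.7 311.2] 0.97 x~ -0.006 res 1.5
```

Call:
move_arm:
  targets:
    - [[0,0,0,0,0,0.001,0.0],[0,0,0,0,0,0.001,0.0],[0,0,0,0.001,0,0.001,0.0],[0,0,0,0,0,0.001,0.0],[0,0,0,0.001,0,0.001,0.0]]

```text
clock: 16.85
tool_pos: [0.4648, -0.0238, 0.1279]
eef_rot: [-0.006, 1.0, -0.001, -0.002]
contact_force: [-1.5, -1.7, -8.3]
opening: 0.151
```

```bash
python3 chk.py 5; python3 - <<'E'
import cv2,numpy as np
z=lambda a:cv2.resize(a,None,fx=3.5,fy=3.5,interpolation=cv2.INTER_CUBIC)
cv2.imwrite('pics/c6.png',np.vstack([z(cv2.imread(f'pics/k{i}.png')[155:235,230:390]) for i in(1,5)]))
E
```

```text
clock 16.9 tcp [ 0.4648 -0.0238  0.128 ] theta 0.2642 open 0.147 F [-0.9 -0.9 -6.4]
seal [188.4 311.5] 0.61 x~ -0.008 res 2.3
```

View pics/c6.png

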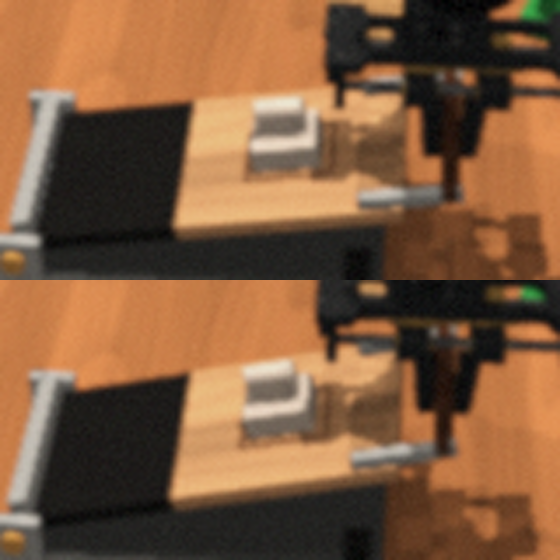

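The two panels show the seal still inside the outline (≈(285,135) and (278,400)), about the same distance from the rubber line. It has not slid yet. I'll add a pale-pixel tracker, calibrated on these saved frames, and continue.

```bash
cat >> chk.py <<'E'
def pale(img):
    h=cv2.cvtColor(img,cv2.COLOR_BGR2HSV); m=((h[...,1]<60)&(h[...,2]>130)).astype(np.uint8)
    n,l,st,c=cv2.connectedComponentsWithStats(m)
    g=[(st[i,4],c[i][::-1]) for i in range(1,n) if 255<c[i][0]<345 and 165<c[i][1]<235 and st[i,4]>40]
    return max(g,key=lambda a:a[0]) if g else None
for k in ([1,2,3,4,5] if sys.argv[1]=='6' else [])+[int(sys.argv[1])]:
    a=pale(cv2.imread(f'pics/k{k}.png')); 
    if a is None: print('none'); continue
    if k<6: th={1:.1883,2:.2126,3:.2297,4:.2471,5:.2642}[k]
    xs=np.linspace(-.05,.18,461); e=[np.linalg.norm(np.array(proj(q,W(x,0,.03)))-a[1]) for x in xs]
    print(k,'pale',a[0],a[1].round(1),'x',xs[np.argmin(e)].round(4),'res',min(e).round(1))
    th=np.arcsin((s['tool_pos'][2]-.0444)/.3202)
E
python3 chk.py 6
```

```text
clock 17.0 tcp [ 0.4648 -0.0238  0.128 ] theta 0.2641 open 0.152 F [-1.4 -1.2 -5.2]
seal [188.5 306.1] 0.89 x~ 0.006 res 1.6
1 pale 200 [191.4 311.1] x -0.0025 res 2.0
2 pale 197 [190.  310.2] x -0.002 res 2.1
3 pale 199 [189. 310.] x -0.0025 res 2.1
4 pale 195 [187.9 309.3] x -0.002 res 2.0
5 pale 194 [186.9 308.7] x -0.002 res 1.9
6 pale 192 [186.9 308.7] x -0.002 res 1.9
```

The tracker is steady: x = -0.002 ±0.5 mm, so no slip so far.

Call:
move_arm:
  targets:
    - [[0,0,0,0,0,0.001,0.0],[0,0,0,0,0,0.001,0.0],[0,0,0,0.001,0,0.001,0.0],[0,0,0,0,0,0.001,0.0],[0,0,0,0.001,0,0.001,0.0]]

```text
clock: 17.55
tool_pos: [0.4665, -0.0238, 0.1331]
eef_rot: [-0.006, 1.0, -0.001, -0.002]
contact_force: [-2.7, -1.7, -7.7]
opening: 0.145
```

```bash
python3 chk.py 7
```

```text
clock 17.6 tcp [ 0.4665 -0.0238  0.1331] theta 0.2808 open 0.147 F [-1.5 -1.7 -6. ]
seal [187.6 309.3] 0.73 x~ -0.003 res 2.2
7 pale 193 [185.9 308.1] x -0.002 res 1.9
```

Call:
move_arm:
  targets:
    - [[0,0,0,0,0,0.001,0.0],[0,0,0,0,0,0.001,0.0],[0,0,0,0.001,0,0.001,0.0],[0,0,0,0,0,0.001,0.0],[0,0,0,0.001,0,0.001,0.0]]

```text
clock: 18.15
tool_pos: [0.4683, -0.0238, 0.1384]
eef_rot: [-0.006, 1.0, -0.001, -0.003]
contact_force: [-1.9, -0.7, -7.9]
opening: 0.152
```

```bash
python3 chk.py 8
```

```text
clock 18.2 tcp [ 0.4683 -0.0238  0.1384] theta 0.2981 open 0.149 F [-1.9 -1.3 -6.3]
seal [187.5 309.6] 0.58 x~ -0.005 res 3.3
8 pale 189 [185.  307.4] x -0.0015 res 1.9
```

Call:
move_arm:
  targets:
    - [[0,0,0,0,0,0.001,0.0],[0,0,0,0.001,0,0.001,0.0],[0,0,0,0,0,0.001,0.0],[0,0,0,0.001,0,0.001,0.0],[0,0,0,0,0,0,0.0]]

```text
clock: 18.75
tool_pos: [0.4698, -0.0238, 0.1426]
eef_rot: [-0.006, 1.0, -0.001, -0.003]
contact_force: [-1.7, -1.2, -6.5]
opening: 0.152
```

```bash
python3 chk.py 9
```

```text
clock 18.8 tcp [ 0.4698 -0.0238  0.1427] theta 0.3119 open 0.145 F [-3.  -1.6 -6. ]
seal [186.1 307.4] 0.7 x~ -0.001 res 2.3
9 pale 191 [184.1 307. ] x -0.002 res 1.9
```

Call:
move_arm:
  targets:
    - [[0,0,0,0,0,0.001,0.0],[0,0,0,0.001,0,0.001,0.0],[0,0,0,0,0,0.001,0.0],[0,0,0,0.001,0,0.001,0.0],[0,0,0,0,0,0,0.0]]

```text
clock: 19.35
tool_pos: [0.4713, -0.0238, 0.1468]
eef_rot: [-0.006, 1.0, -0.001, -0.004]
contact_force: [-1.6, -0.8, -7.3]
opening: 0.147
```

```bash
python3 chk.py 10
```

```text
clock 19.4 tcp [ 0.4713 -0.0238  0.1468] theta 0.3255 open 0.15 F [-2.8 -0.8 -5.8]
seal [183.9 307.7] 0.87 x~ -0.004 res 1.1
10 pale 187 [183.4 306.5] x -0.0015 res 1.9
```

Call:
move_arm:
  targets:
    - [[0,0,0,0,0,0.001,0.0],[0,0,0,0.001,0,0.001,0.0],[0,0,0,0,0,0.001,0.0],[0,0,0,0.001,0,0.001,0.0],[0,0,0,0,0,0,0.0]]

```text
clock: 19.95
tool_pos: [0.4728, -0.0238, 0.151]
eef_rot: [-0.006, 1.0, -0.001, -0.004]
contact_force: [-2.3, -1.5, -7.1]
opening: 0.149
```

```bash
python3 chk.py 11
```

```text
clock 20.0 tcp [ 0.4728 -0.0238  0.151 ] theta 0.3392 open 0.146 F [-2.8 -1.5 -6.8]
seal [184.9 306.8] 0.68 x~ -0.002 res 2.7
11 pale 189 [182.5 306.1] x -0.002 res 1.8
```

Call:
move_arm:
  targets:
    - [[0,0,0,0,0,0.001,0.0],[0,0,0,0.001,0,0.001,0.0],[0,0,0,0,0,0.001,0.0],[0,0,0,0.001,0,0.001,0.0],[0,0,0,0,0,0,0.0]]

```text
clock: 20.55
tool_pos: [0.4745, -0.0238, 0.1552]
eef_rot: [-0.006, 1.0, -0.001, -0.005]
contact_force: [-2.2, -0.4, -6.5]
opening: 0.148
```

```bash
python3 chk.py 12
```

```text
clock 20.6 tcp [ 0.4745 -0.0238  0.1551] theta 0.3531 open 0.148 F [-3.8 -1.7 -5.7]
seal [183.5 306.2] 0.67 x~ -0.002 res 2.1
12 pale 181 [181.8 305.2] x -0.001 res 1.8
```

Call:
move_arm:
  targets:
    - [[0,0,0,0,0,0,0.0],[0,0,0,0,0,0,0.0],[0,0,0,0,0,0.001,0.0],[0,0,0,0.001,0,0.001,0.0],[0,0,0,0,0,0.001,0.0]]

```text
clock: 21.15
tool_pos: [0.4757, -0.0238, 0.1582]
eef_rot: [-0.006, 1.0, -0.001, -0.005]
contact_force: [-1.4, -2.0, -8.2]
opening: 0.147
```

```bash
python3 chk.py 13
```

```text
clock 21.2 tcp [ 0.4758 -0.0239  0.1583] theta 0.3637 open 0.145 F [-2.9 -1.9 -5.9]
seal [182.7 305.5] 0.72 x~ -0.001 res 1.8
13 pale 185 [181.2 305. ] x -0.0015 res 1.8
```

Call:
move_arm:
  targets:
    - [[0,0,0,0,0,0.001,0.0],[0,0,0,0.001,0,0.001,0.0],[0,0,0,0,0,0.001,0.0],[0,0,0,0.001,0,0.001,0.0],[0,0,0,0,0,0,0.0]]

```text
clock: 21.75
tool_pos: [0.4776, -0.0239, 0.1626]
eef_rot: [-0.006, 1.0, -0.001, -0.005]
contact_force: [-1.9, -1.8, -7.6]
opening: 0.15
```

```bash
python3 chk.py 14
```

```text
clock 21.8 tcp [ 0.4776 -0.0239  0.1626] theta 0.3781 open 0.147 F [-3.  -1.7 -5.3]
seal [179.  307.1] 0.87 x~ -0.009 res 0.5
14 pale 184 [180.5 304.4] x -0.0015 res 1.9
```

Call:
move_arm:
  targets:
    - [[0,0,0,0,0,0.001,0.0],[0,0,0,0.001,0,0.001,0.0],[0,0,0,0,0,0.001,0.0],[0,0,0,0.001,0,0.001,0.0],[0,0,0,0,0,0,0.0]]

```text
clock: 22.35
tool_pos: [0.4795, -0.0239, 0.1668]
eef_rot: [-0.006, 1.0, -0.001, -0.005]
contact_force: [-3.1, -1.9, -6.7]
opening: 0.145
```

```bash
python3 chk.py 15
```

```text
clock 22.4 tcp [ 0.4795 -0.0239  0.1668] theta 0.3923 open 0.149 F [-2.3 -1.7 -6.4]
seal [180.9 303.1] 0.72 x~ 0.002 res 1.3
15 pale 190 [180.1 302.4] x 0.002 res 2.0
```

The seal has moved 3.5 mm, so sliding has begun at about 0.39 rad. Holding the angle.

Call:
move_arm:
  targets:
    - [[0,0,0,0,0,0,0.0],[0,0,0,0,0,0,0.0],[0,0,0,0,0,0,0.0],[0,0,0,0,0,0,0.0],[0,0,0,0,0,0,0.0]]

```text
clock: 22.95
tool_pos: [0.4795, -0.0239, 0.1668]
eef_rot: [-0.006, 1.0, -0.001, -0.005]
contact_force: [-3.7, -1.3, -6.1]
opening: 0.144
```

```bash
python3 chk.py 16
```

```text
clock 23.0 tcp [ 0.4795 -0.0239  0.1668] theta 0.3923 open 0.148 F [-3.5 -1.9 -6.6]
seal [185.1 288.4] 0.63 x~ 0.043 res 1.6
16 pale 208 [184.3 287.5] x 0.0435 res 2.2
```

Call:
move_arm:
  targets:
    - [[0,0,0,0,0,0,0.0],[0,0,0,0,0,0,0.0],[0,0,0,0,0,0,0.0],[0,0,0,0,0,0,0.0],[0,0,0,0,0,0,0.0]]

```text
clock: 23.55
tool_pos: [0.4795, -0.0239, 0.1668]
eef_rot: [-0.006, 1.0, -0.001, -0.005]
contact_force: [-2.4, -1.8, -7.3]
opening: 0.149
```

```bash
python3 chk.py 17; sleep 0; python3 chk.py 18
```

```text
clock 23.6 tcp [ 0.4795 -0.0239  0.1668] theta 0.3923 open 0.149 F [-3.4 -2.  -6.3]
seal [188.3 278.2] 0.76 x~ 0.071 res 2.0
17 pale 208 [186.9 277.3] x 0.0715 res 2.0
clock 23.7 tcp [ 0.4795 -0.0239  0.1668] theta 0.3923 open 0.148 F [-2.5 -1.8 -6.3]
seal [186.  276.3] 0.93 x~ 0.075 res 0.7
18 pale 213 [186.9 277.4] x 0.0715 res 2.0
```

The seal rests at x ≈ 0.072. Letting go of the bar gently, then straight up.

Call:
move_arm:
  targets:
    - [[0,0,0,0,0,0,0.2],[0,0,0,0,0,0,0.25],[0,0,0,0,0,0,0.28],[0,0,0,0,0,0,0.28],[0,0,0,0,0,0,0.28]]

```text
clock: 24.25
tool_pos: [0.4849, -0.0233, 0.1692]
eef_rot: [-0.007, 1.0, -0.001, 0.001]
contact_force: [-1.6, -0.5, -0.6]
opening: 0.278
```

```bash
python3 chk.py 19; cat > v.py <<'E'
import cv2,sys
cv2.imwrite(sys.argv[2],cv2.resize(cv2.imread(sys.argv[1])[140:250,230:390],None,fx=4.5,fy=4.5,interpolation=cv2.INTER_CUBIC))
E
python3 v.py pics/k19.png pics/c7.png
```

```text
clock 24.3 tcp [ 0.4849 -0.0233  0.1692] theta 0.4002 open 0.28 F [-1.6  0.1 -0.5]
seal [186.6 276.7] 0.67 x~ 0.074 res 0.3
19 pale 209 [186.8 277.3] x 0.071 res 2.3
```

View pics/c7.png

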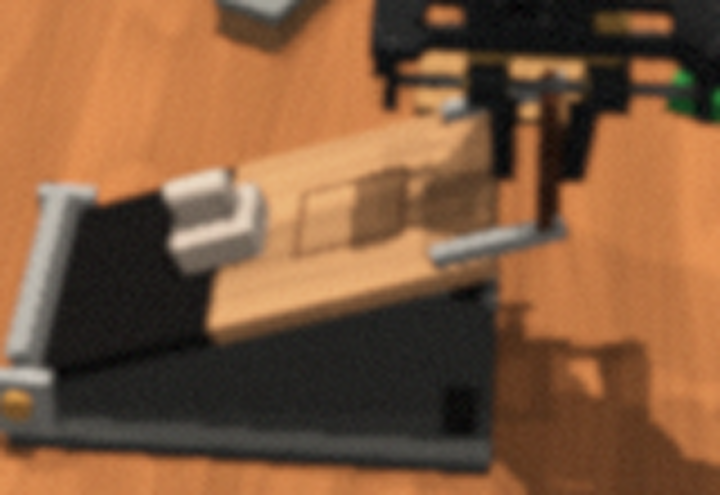

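The seal straddles the rubber line (crop ~(215,220)), well short of the stop. On release the tool sprang 5 mm forward, so the rear finger is close to the bar. I'll re-centre and withdraw upward.

Call:
move_arm:
  targets:
    - [[0,0,0,-0.004,0,0,0.28],[0,0,0,0,0,0,0.28],[0,0,0,0,0,0.008,0.28],[0,0,0,0,0,0.01,0.28],[0,0,0,0,0,0.01,0.28]]

```text
clock: 24.85
tool_pos: [0.4821, -0.0233, 0.199]
eef_rot: [-0.007, 1.0, -0.001, 0.002]
contact_force: [0.9, -1.4, 0.4]
opening: 0.28
```

Call:
move_arm:
  targets:
    - [[0,0,0,0,0,0.02,0.28],[0,0,0,0,0,0.03,0.28],[0,0,0,0,0,0.02,0.28],[0,0,0,0,0,0,0.28],[0,0,0,0,0,0,0.28]]

```text
clock: 25.35
tool_pos: [0.4834, -0.0235, 0.2766]
eef_rot: [-0.007, 1.0, -0.001, 0.005]
contact_force: [-0.3, 0.5, -0.4]
opening: 0.28
```

```bash
python3 chk.py 20|grep -v pale; sed -i "s/^th=.*/th=.3923/" chk.py; python3 chk.py 21; python3 v.py pics/k21.png pics/c8.png
```

```text
clock 25.4 tcp [ 0.4834 -0.0236  0.2764] theta 0.8105 open 0.281 F [-0.2 -0.4  0.7]
seal [187.5 278.1] 0.67 x~ 0.071 res 1.2
21 pale 206 [186.9 277.3] x 0.0715 res 2.0
```

View pics/c8.png

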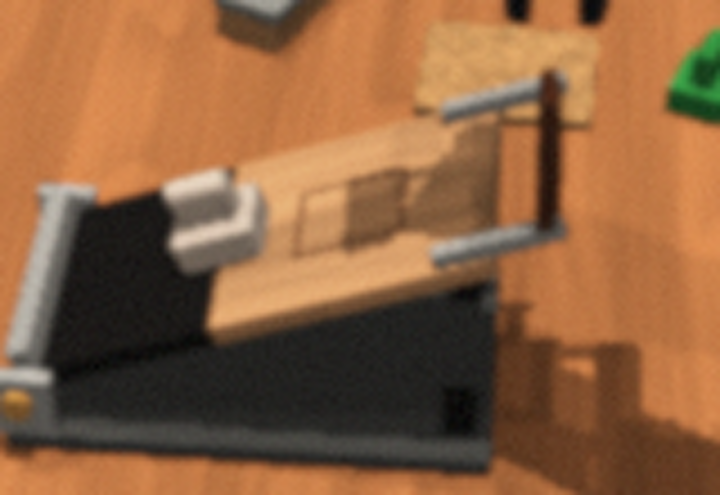

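The gripper is clear. The board stands by itself, and the seal rests upright at crop (215,220) with its front over the rubber, in the same place as before. Handing in.

```bash
python3 -c "
from plant import r
print(r.finish_job())"
```

```text
the job is handed in; nothing more can be done
None
```

The seal slid by itself with the board at about 0.39 rad and stopped with its front edge over the rubber. I handed the job in at about 25.5 s of the 72 s allowed. No verdict is reported.

**What I did:** I took the seal off the cork mat by its knob and stood it on the mark. I then gripped the bar at 12 N and lifted in steps of a few millimetres. The seal held still at 0.378 rad and slid at about 0.392 rad. I held that angle until it stopped, then let go and withdrew straight up.

**Last checks:**
- **Seal position:** the seal's centre is about 72 mm down from the mark by my camera tracker. The network's readings ranged from 71 to 75 mm. The allowed range is 58 to 155 mm.
- **At rest:** the seal looks upright, and its pixel position did not change before, during or after letting go.
- **Board:** it looked unchanged in the pictures after letting go. I did not measure its angle again once the bar was free.
- **Robot:** it is clear of everything, with contact force near zero.

**What disagreed or went unchecked:**
- **Network readings:** these wandered by several millimetres during the lift, so I relied on the steadier tracker.
- **Release of the bar:** the tool sprang about 5 mm forward and a finger came close to or lightly touched the bar, at about 1.6 N. The board and seal did not move.
- **Bystanders:** I did not measure these again at the end, but the arm never went near the jar or the brush and stayed high near the carton.

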